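# Shut the cling-film dispenser and park its slide cutter

## Robot

A 6-joint arm with a two-finger parallel gripper is mounted at the origin on the work surface. World frame = base frame: x ahead of the robot, y to its left, z up, the work surface at z = 0. Lengths are in m, angles in rad, forces in N, time in s.
With the tool pointing down it reaches from about 0.4 to 0.825 m from the base axis. Payload 7 kg.
Tool frame: the origin (TCP) lies at the centre of the arm's flange, where the gripper is bolted on; the fingertips stand 178 mm ahead of it and the grasp point (between the pads) lies bot.tcp_to_grasp ahead of it (bot.tcp_to_grasp is the distance from the TCP to the grasp point, in m); y points along the fingers, x is the direction in which the jaws open and shut, and the axes are right-handed (so a half turn about y gives the same grasp; the last joint's range is limited). The gripper opens to 88 mm and grips with 3 to 60 N. Pads are 19 mm wide; open, the fingers measure 130 mm over their backs; the gripper's body (78 mm by 193 mm) begins 47 mm behind the grasp point.
Start: joints at [1.539, 0.359, 0.012, 0, -1.224, -0.288], TCP at [0.212, 0.641, 0.405] pointing down, gripper open.
Joint ranges: [-3.07, 3.07], [-1.43, 2.12], [-1.02, 1.25], [-3.03, 1.67], [-3.05, -0], [-3.03, 3.03]. Speed limits (rad/s): [2.39, 2.39, 3.01, 3.14, 3.14, 3.14].

## Interface

Orientations are given as a 3x3 rotation matrix whose columns are the frame's x, y, z axes.
In Python, from plant import bot gives the robot as it stands.
- The arm moves only by the tool jog_arm, never from a script. Its argument "series" is a list of rows, each a list of 3 entries, a list of its own where there are three numbers: the opening in per cent of the stroke, from 0 (shut) to 100 (fully open), then the shift along the tool's x, y, z in m, then the turn, a rotation vector about the tool's x, y, z in rad. A call has 1 to 10 rows; each row is the pose to reach, as a shift and turn from the pose commanded when the call began, along the tool's axes at that moment; what a row does not reach only later rows make up. A row lasts 1/10 s, in which the tool goes at most 50 mm and 8.59 degrees, less where a joint would pass 70% of its speed; a pose out of reach is approached as far as the arm can. A call with a gripper value outside its range is refused whole. The fingers move at their own pace and stop on an object; "grip_force" is the grip in N (left out, the last holds). Time passes only in rows, so rows that repeat a pose let the fingers close. It gives the time, the measured TCP pose, the force and the opening at its end, in the units of the state.
- bot.read_state(): the state, without advancing time (a new reading comes with each control period).
- bot.get_image(name): name is "side" or "top"; returns the picture (480x640x3 uint8, red, green, blue); there is no depth.
- bot.camera_info(name): a dict with "camera_matrix" (3x3 intrinsics, pixels), "rvec" (rotation vector, rad) and "tvec" (3), from world to camera coordinates, as OpenCV has them. Camera axes: x right, y down, z forward; pixel columns grow to the right and rows downward; lengths in m; the calibration is good to about 2 mm. A picture is of the moment at which its call begins. camera_info takes no time and is no camera call.
- bot.close_job(): hands the job in, once; it reports no verdict.
The state is a dict: "time_s": time; "joint_positions": joint angles; "joint_velocities": joint speeds; "tau": joint torques, N m; "tcp_pos": TCP position; "tool_rot": TCP orientation; "contact_force": force on the tool from outside, world axes, zero at the start; "torque": the same for the moment, N m; "opening": finger opening in m.
Only numpy, scipy, OpenCV 4.12 (cv2) and the standard library are available. Lean on these libraries where they do the work, as an engineer would, in place of code of your own. Each camera call takes 0.05 s, during which the arm holds its last target. There are 200 camera calls.

## Task

The cling-film dispenser has just been given a new roll. Shut its white lid fully and run the orange slide cutter along the rail until it is home against the end stop at the blue end, so that film can be drawn for the trays. Leave everything else on the counter where it is.

Things in the scene. Friction and masses are not known exactly. Their poses are not given: they have to be found in the camera images.
- dispenser: The cling-film dispenser: grey box, 400 mm long (its y), 176 deep (x), 126 tall, fixed to the counter by suction feet, film roll inside. Origin: centre of its underside. Its x points away from the robot (yaw within 0.35 rad), y to the left along its length. At its -y (right-hand) end the end cheek and rail stop are blue, the parking end; at the +y end they are grey.
- lid (a joint): angle of the white lid in rad: 0 = shut on the box, grows as its front edge lifts, at most 1.5 (almost upright). A stiff hinge: the lid stays where it is left and follows a push of some 1 to 5 N. The lid is 352 mm long (y), 160 mm deep, 8 mm thick.
- lid_hinge (a point): middle of the lid's hinge line, at mid-thickness of the lid: 75 mm behind (+x of) the dispenser's origin, 115 mm above the counter. The line runs along the dispenser's y; the point's frame turns with the lid.
- lid_edge (a point): middle of the lid's front edge, on its outer (top when shut) face, 165 mm from the hinge line. A 90 mm wide finger tab sticks out 17 mm beyond it.
- cutter (a joint): distance in m of the orange slide cutter from its end stop at the blue end: 0 = against the blue stop (parked), 0.272 = against the grey stop. About 2 N moves it; it stays where it is left. Its rail (5 mm high, 24 wide) runs along the lid's outer face, parallel to the hinge line and 125 mm from it.
- cutter_grip (a point): grip point in the middle of the cutter's upright fin, 6 mm below its top. Fin: 42 mm long along the rail, 16 thick across it, 29 tall, on a shoe 52 mm along the rail, 32 across, 11 tall (shoe top 22 mm below this point, lid face 38 mm below). Turns with the lid; y along the rail, z out of the lid.
- park_stop (a point): where cutter_grip lies when the cutter is parked against the blue stop (moves with the lid); with the lid shut it is 50 mm in front of the dispenser's origin, 136 mm to its right and 157 mm above the counter
- carton: Closed cardboard carton with a green sleeve, 330 x 60 x 60 mm, lying just in front of the dispenser. A bystander, loose; origin under its middle.
- mill: Dark wooden pepper mill, 158 mm tall, 58 mm across, standing off the dispenser's blue end. A bystander, loose; origin under its middle.
- ramekin: White ceramic ramekin, 86 mm across, 50 mm tall, standing off the dispenser's grey end. A bystander, loose; origin under its middle.
- oil: Green glass oil bottle, 230 mm tall, 68 mm across, standing behind the dispenser near its grey end. A bystander, loose; origin under its middle.
- scoop: Steel portion scoop with a spring handle, 243 mm long, up to 58 mm tall, lying at the front right; origin on the counter under its middle. A bystander, loose.
- tongs: Steel serving tongs with black tips, 250 mm long, lying at the front left; origin under their middle. A bystander, loose.

How it is judged:
By the outcome, as a careful person would: the job done as asked, in the order asked, and still so for the second after the job is handed in, with the robot touching nothing.
It also fails if it takes over 48 s, if anything falls off the work surface, if the arm or the gripper's body presses on something with over 40 N, if the wrist force passes 120 N, or if a joint passes its speed limit or range.

## Working session

There is one attempt and no reset: what is moved stays moved. The work goes in short steps, Python scripts to look and compute and a tool call to move; the robot and the scene stay as the last step left them, time stands still between calls to the robot, and variables do not carry over. Pictures are saved under pics/ and viewed, about 8 in all and at most 12, crops included, and the job is handed in when it is done.

Besides the shell and the picture viewer there is one more tool, called after "Emit:" by a JSON object that holds its "api" and its "payload". jog_arm: Moves the arm, as the interface text tells. Its arguments: {"type":"object","properties":{"series":{"type":"array"},"grip_force":{"type":"number"}},"required":["series"]}

```bash
mkdir -p pics; ls; python3 - <<'E'
from plant import bot
import cv2, numpy as np
for n in("top","side"):
    im=bot.get_image(n); cv2.imwrite(f"pics/{n}0.png",im[:,:,::-1])
    c=bot.camera_info(n);R=cv2.Rodrigues(np.array(c["rvec"]))[0]
    print(n,np.round(c["camera_matrix"],1).tolist(),np.round(-R.T@np.array(c["tvec"]).ravel(),3),np.round(R,2).tolist())
s=bot.read_state();print(s,bot.tcp_to_grasp)
E
```

```text
pics
top [[457.5, 0.0, 318.7], [0.0, 457.5, 229.7], [0.0, 0.0, 1.0]] [0.47  0.012 1.157] [[0.01, -1.0, 0.02], [-1.0, -0.01, -0.07], [0.07, -0.02, -1.0]]
side [[548.5, 0.0, 304.0], [0.0, 548.5, 244.1], [0.0, 0.0, 1.0]] [ 0.037 -0.88   0.953] [[0.88, -0.48, 0.02], [-0.29, -0.56, -0.77], [0.38, 0.68, -0.63]]
{'time_s': 0.1, 'joint_positions': array([ 1.53909181e+00,  3.59307446e-01,  1.11968710e-02, -3.00342181e-04,
       -1.22408268e+00, -2.88142521e-01]), 'joint_velocities': array([ 1.76392440e-03, -1.37629498e-03,  2.83636380e-03,  2.30257406e-03,
       -1.10191703e-03,  6.75511452e-05]), 'tau': array([-1.31723857e-03, -5.84161162e+01,  2.93752581e+01,  7.01555282e+00,
        1.02000209e-02, -5.51321727e-05]), 'tcp_pos': array([0.21215755, 0.64062873, 0.40384291]), 'tool_rot': array([[-3.14518194e-01, -3.26609167e-04,  9.49251389e-01],
       [-9.49250383e-01, -1.38725444e-03, -3.14518338e-01],
       [ 1.41957778e-03, -9.99998984e-01,  1.26282885e-04]]), 'contact_force': array([ 0.431554  , -0.28620987,  0.90640461]), 'torque': array([ 0.05443886,  0.01800781, -0.03146267]), 'opening': 0.08776825872799394} 0.1593
```

View pics/top0.png

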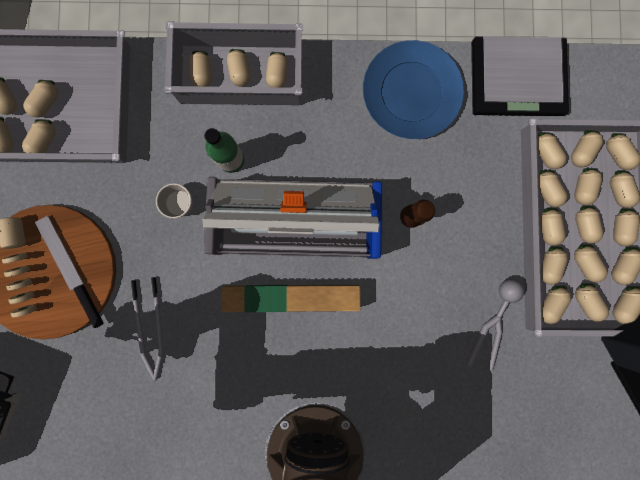

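View pics/side0.png

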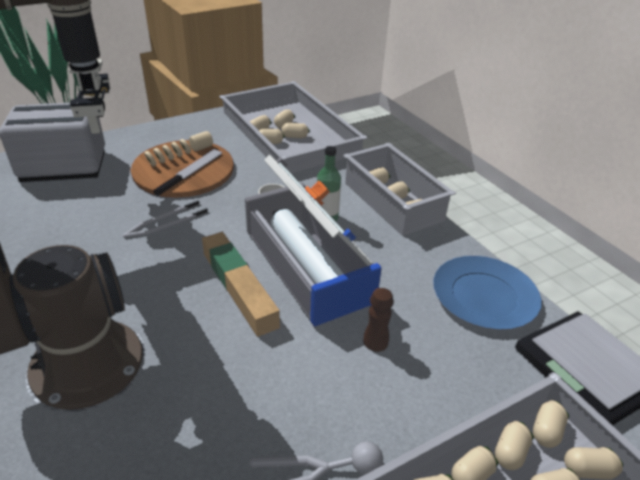

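Top view: dispenser at about cols 205–382, rows 178–258, lid half open, orange cutter near (293,202) on the lid's rear-facing side. The carton is at row 298 and the mill at (417,213). Side view: blue cheek at (345,293), lid edge running from (268,160) to (340,232). Next is an enlarged crop of both views.

```bash
python3 - <<'E'
import cv2, numpy as np
t=cv2.imread("pics/top0.png")[165:270,190:450]; s=cv2.imread("pics/side0.png")[140:330,230:410]
t=cv2.resize(t,None,fx=3,fy=3,interpolation=cv2.INTER_CUBIC)
cv2.imwrite("pics/tc.png",t)
s=cv2.resize(s,None,fx=3,fy=3,interpolation=cv2.INTER_CUBIC)
cv2.imwrite("pics/sc.png",s)
for n in("top","side"):
    im=cv2.cvtColor(cv2.imread(f"pics/{n}0.png"),cv2.COLOR_BGR2HSV)
    for c,lo,hi in(("orange",(3,200,120),(12,255,255)),("blue",(112,150,60),(125,255,255))):
        m=cv2.inRange(im,lo,hi); N,l,st,ce=cv2.connectedComponentsWithStats(m)
        for i in range(1,N):
            if st[i,4]>15:
                p=np.argwhere(l==i)[:,::-1].astype(np.int32)
                ap=cv2.approxPolyDP(cv2.convexHull(p),2,True)
                print(n,c,st[i].tolist(),ce[i].round(1),ap.reshape(-1,2).tolist())
E
```

```text
top orange [283, 193, 20, 14, 250] [292.6 199.3] [[302, 205], [283, 205], [284, 193], [302, 194]]
top orange [281, 208, 25, 5, 103] [293.3 209.6] [[305, 211], [281, 211], [281, 208], [305, 208]]
top blue [370, 201, 8, 9, 22] [373.4 205. ] [[377, 202], [374, 209], [370, 207]]
top blue [377, 209, 3, 10, 19] [378.1 213.3] [[379, 218], [378, 209]]
top blue [367, 232, 4, 12, 25] [367.9 237. ] [[370, 232], [368, 243], [367, 232]]
side blue [312, 264, 68, 60, 1396] [341.5 294.2] [[379, 266], [376, 286], [368, 304], [317, 323], [313, 322], [313, 286], [371, 265]]
```

View pics/tc.png

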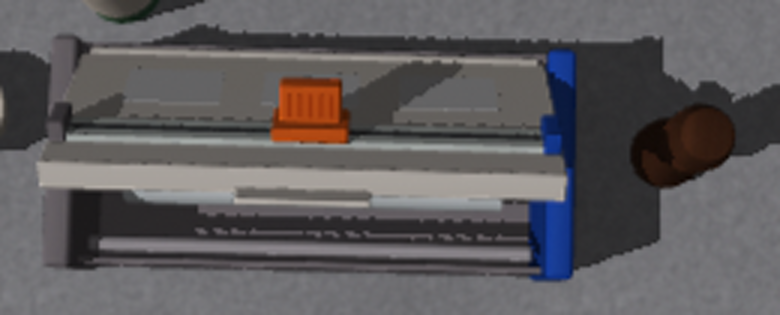

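View pics/sc.png

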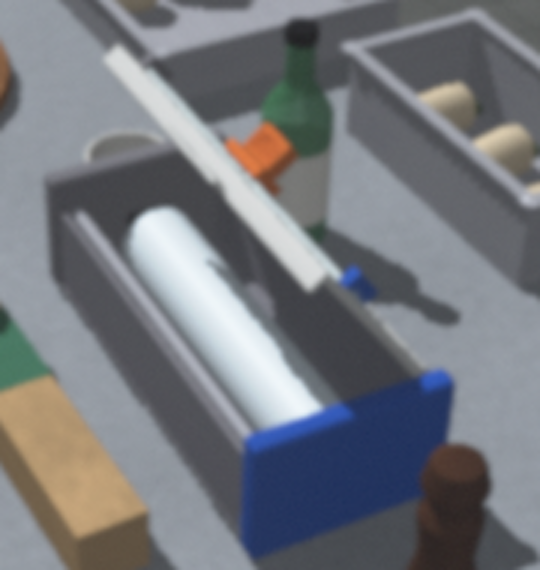

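```bash
cat > h.py <<'E'
import numpy as np, cv2
from plant import bot
def cam(n):
    c=bot.camera_info(n);R=cv2.Rodrigues(np.array(c["rvec"]))[0];return np.array(c["camera_matrix"]),R,np.array(c["tvec"]).ravel()
def tri(pt,ps):
    P=[]
    for n in("top","side"):
        K,R,t=cam(n);P.append(K@np.c_[R,t])
    X=cv2.triangulatePoints(P[0],P[1],np.float64(pt).reshape(2,1),np.float64(ps).reshape(2,1)).ravel();return X[:3]/X[3]
def plane(n,p,z):
    K,R,t=cam(n);d=R.T@np.linalg.inv(K)@np.array([*p,1.]);o=-R.T@t;return o+d*(z-o[2])/d[2]
def proj(n,X):
    K,R,t=cam(n);x=K@(R@X+t);return x[:2]/x[2]
E
python3 - <<'E'
from h import *
T=lambda u,v:((u+.5)/3-.5+190,(v+.5)/3-.5+165)
S=lambda u,v:((u+.5)/3-.5+230,(v+.5)/3-.5+140)
np.set_printoptions(precision=4,suppress=True)
for nm,a,b in(("blue back",(574,52),(452,375)),("blue front",(572,276),(247,448)),("lid R",(566,172),(328,265)),("lid L",(40,162),(120,45))):
    X=tri(T(*a),S(*b));print(nm,X,proj("top",X)-T(*a),proj("side",X)-S(*b))
for nm,a in(("bb",(574,52)),("bf",(572,276)),("gb",(53,38)),("gf",(42,265))): print(nm,plane("top",T(*a),.126))
print("bottom front",plane("side",S(255,558),0))
E
```

```text
blue back [ 0.6504 -0.1442  0.1298] [-0.2632  0.4808] [ 0.3768 -0.0611]
blue front [ 0.4774 -0.1408  0.1271] [-1.0778  2.145 ] [ 1.7366 -0.1233]
lid R [ 0.5476 -0.1193  0.2543] [-0.4761  0.9053] [ 0.6709 -0.0743]
lid L [0.5527 0.2279 0.2491] [-0.2316  0.473 ] [ 0.2877 -0.0009]
bb [ 0.6522 -0.1454  0.126 ]
bf [ 0.4822 -0.1434  0.126 ]
gb [0.6591 0.2492 0.126 ]
gf [0.4877 0.2534 0.126 ]
bottom front [ 0.4869 -0.1356  0.    ]
```

Emit:
{"api": "jog_arm", "payload": {"series": [[0,[0,-0.05,0],[0,0,0]],[0,[0,-0.1,0],[0,0,0]],[0,[0.035,-0.1,0.037],[0,-0.1,0]],[0,[0.07,-0.1,0.074],[0,-0.2,0]],[0,[0.105,-0.1,0.111],[0,-0.304,0]],[0,[0.14,-0.1,0.148],[0,-0.304,0]],[0,[0.175,-0.1,0.185],[0,-0.304,0]],[0,[0.21,-0.1,0.222],[0,-0.304,0]],[0,[0.245,-0.1,0.259],[0,-0.304,0]],[0,[0.28,-0.1,0.296],[0,-0.304,0]]], "grip_force": 20}}

```text
time_s: 1.1
tcp_pos: [0.402, 0.2864, 0.5046]
tool_rot: [[-0.015, -0.0, 1.0], [-1.0, 0.0, -0.015], [-0.0, -1.0, -0.0]]
contact_force: [1.6, 1.1, 0.4]
opening: 0.0128
```

Emit:
{"api": "jog_arm", "payload": {"series": [[0,[0.04,0,0.022],[0,0,0]],[0,[0.08,0,0.044],[0,0,0]],[0,[0.12,0,0.066],[0,0,0]],[0,[0.16,0,0.088],[0,0,0]],[0,[0.2,0,0.11],[0,0,0]],[0,[0.24,0,0.132],[0,0,0]],[0,[0.28,0,0.155],[0,0,0]],[0,[0.309,0,0.173],[0,0,0]],[0,[0.309,0.03,0.173],[0,0,0]],[0,[0.309,0.04,0.173],[0,0,0]]]}}

```text
time_s: 2.1
tcp_pos: [0.5694, -0.0243, 0.4614]
tool_rot: [[-0.018, -0.005, 1.0], [-1.0, -0.0, -0.018], [0.0, -1.0, -0.005]]
contact_force: [-0.6, 0.2, -0.4]
opening: 0.0006
```

```bash
python3 - <<'E'
from h import *
im=bot.get_image("side");s=bot.read_state();print(s["tcp_pos"],s["contact_force"],s["opening"])
c=im[60:320,190:450,::-1];cv2.imwrite("pics/s1.png",cv2.resize(c,(580,580),interpolation=cv2.INTER_CUBIC))
E
```

```text
[ 0.56900479 -0.02362087  0.46077204] [-0.71455251  0.16695651 -2.83365923] 0.0003257397154874492
```

View pics/s1.png

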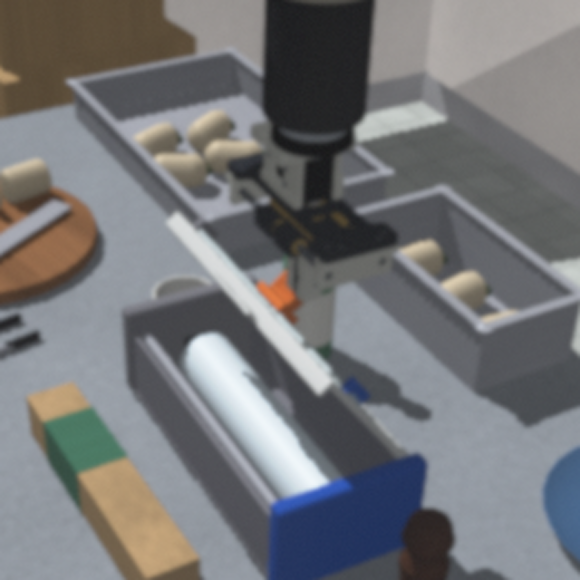

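```bash
python3 - <<'E'
from h import *
s=bot.read_state();p=s["tcp_pos"];R=s["tool_rot"]
for d in(0,.112,.1593,.178):
    q=proj("side",p+R[:,1]*d);print(d,(q-[190,60])*580/260)
for Y in(-.1193,-.03,.05): print(Y,(proj("side",np.array([.549,Y,.252]))-[190,60])*580/260)
print(s["contact_force"])
E
```

```text
0 [312.08735327 126.17759886]
0.112 [305.9618557  235.00887295]
0.1593 [303.59252686 277.1045677 ]
0.178 [302.68814066 293.17273219]
-0.1193 [335.02534296 376.09613302]
-0.03 [288.06329497 327.12938752]
0.05 [249.79617315 287.22873379]
[-0.71455251  0.16695651 -2.83365923]
```

Emit:
{"api": "jog_arm", "payload": {"series": [[0,[0,0.02,0],[0,0,0]],[0,[0,0.035,-0.004],[0,0,0]],[0,[0,0.041,-0.01],[0,0,0]],[0,[0,0.045,-0.0155],[0,0,0]],[0,[0,0.0495,-0.0213],[0,0,0]],[0,[0,0.0591,-0.0318],[0,0,0]],[0,[0,0.0696,-0.0414],[0,0,0]],[0,[0,0.0809,-0.0499],[0,0,0]],[0,[0,0.0915,-0.0567],[0,0,0]],[0,[0,0.0915,-0.0567],[0,0,0]]]}}

```text
time_s: 3.15
tcp_pos: [0.5118, -0.0224, 0.3724]
tool_rot: [[-0.016, -0.002, 1.0], [-1.0, -0.0, -0.016], [0.0, -1.0, -0.002]]
contact_force: [-0.0, 0.1, 0.4]
opening: 0.0008
```

```bash
python3 - <<'E'
from h import *
im=bot.get_image("side");s=bot.read_state();print(s["tcp_pos"],s["contact_force"])
c=im[60:320,190:450,::-1];cv2.imwrite("pics/s2.png",cv2.resize(c,(580,580),interpolation=cv2.INTER_CUBIC))
print((proj("side",s["tcp_pos"]+s["tool_rot"][:,1]*.178)-[190,60])*580/260)
E
```

```text
[ 0.51263283 -0.02230491  0.37321625] [0.26355144 0.01951154 0.3213925 ]
[251.12226133 378.57516675]
```

View pics/s2.png

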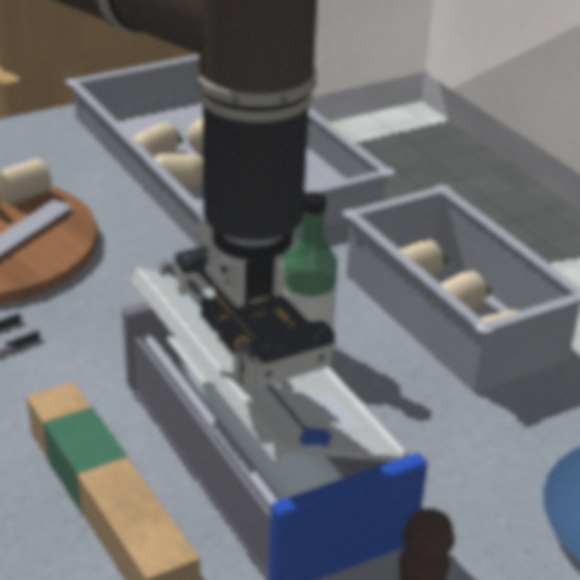

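Emit:
{"api": "jog_arm", "payload": {"series": [[0,[0,0.006,0.001],[0,0,0]],[0,[0,0.012,0.001],[0,0,0]],[0,[0,0.018,-0.002],[0,0,0]],[0,[0,0.024,-0.004],[0,0,0]],[0,[0,0.03,-0.006],[0,0,0]],[0,[0,0.036,-0.008],[0,0,0]],[0,[0,0.042,-0.0095],[0,0,0]],[0,[0,0.048,-0.011],[0,0,0]],[0,[0,0.055,-0.012],[0,0,0]],[0,[0,0.06,-0.013],[0,0,0]]]}}

```text
time_s: 4.2
tcp_pos: [0.4999, -0.0222, 0.3125]
tool_rot: [[-0.016, -0.0, 1.0], [-1.0, -0.0, -0.016], [0.0, -1.0, -0.0]]
contact_force: [0.4, 0.2, 0.1]
opening: 0.0004
```

Emit:
{"api": "jog_arm", "payload": {"series": [[0,[0,0.002,0],[0,0,0]],[0,[0,0.004,0],[0,0,0]],[0,[0,0.006,0],[0,0,0]],[0,[0,0.008,0],[0,0,0]],[0,[0,0.01,0],[0,0,0]],[0,[0,0.012,0],[0,0,0]],[0,[0,0.0135,0],[0,0,0]],[0,[0,0.0135,0],[0,0,0]]]}}

```text
time_s: 5.0
tcp_pos: [0.5002, -0.0221, 0.3016]
tool_rot: [[-0.015, 0.001, 1.0], [-1.0, -0.0, -0.015], [0.0, -1.0, 0.001]]
contact_force: [-8.1, 1.6, 20.0]
opening: 0.0005
```

Emit:
{"api": "jog_arm", "payload": {"series": [[0,[0,-0.02,0],[0,0,0]],[0,[0,-0.05,0],[0,0,0]],[0,[0,-0.08,0],[0,0,0]],[0,[-0.04,-0.08,0],[0,0,0]],[0,[-0.08,-0.08,0],[0,0,0]],[0,[-0.12,-0.08,0],[0,0,0]],[0,[-0.16,-0.08,0],[0,0,0]],[0,[-0.16,-0.08,0],[0,0,0]],[0,[-0.16,-0.08,0],[0,0,0]]]}}

```text
time_s: 5.9
tcp_pos: [0.5024, 0.1387, 0.3794]
tool_rot: [[-0.014, -0.0, 1.0], [-1.0, -0.0, -0.014], [0.0, -1.0, -0.0]]
contact_force: [-0.1, -0.8, -0.4]
opening: 0.0004
```

```bash
python3 - <<'E'
from h import *
s=bot.read_state();print(s["tcp_pos"],s["contact_force"])
t=bot.get_image("top")[165:325,190:450,::-1];d=bot.get_image("side")[60:340,190:450,::-1]
a=np.zeros((600,800,3),np.uint8);a[:246,:400]=cv2.resize(t,(400,246));a[:600,400:]=cv2.resize(d,(557,600))[:,100:500]
cv2.imwrite("pics/b.png",a)
im=cv2.cvtColor(bot.get_image("side")[:,:,::-1],cv2.COLOR_BGR2HSV)
N,l,st,ce=cv2.connectedComponentsWithStats(cv2.inRange(im,(3,180,90),(12,255,255)))
for i in range(1,N):
    if st[i,4]>15:
        print(st[i],ce[i],plane("side",ce[i],.15))
        p=np.argwhere(l==i)[:,::-1].astype(np.int32);print(cv2.approxPolyDP(cv2.convexHull(p),1.5,True).reshape(-1,2).tolist())
E
```

```text
[0.5024288  0.13874869 0.37938833] [-0.09390471 -0.75553605 -0.37669529]
```

View pics/b.png

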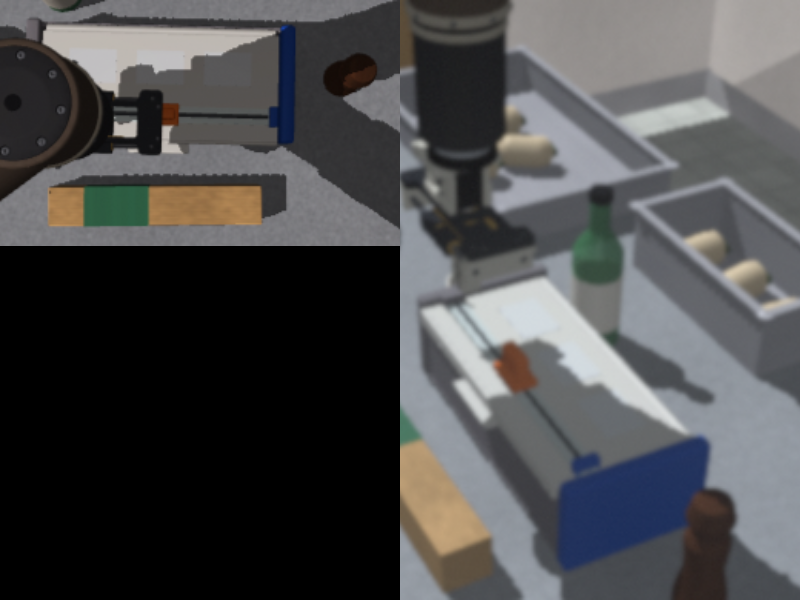

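Side view shows the lid lying flat on the box, and the cutter at crop (517,367), about pixel (291,231). The carton has not moved.

```bash
python3 - <<'E'
from h import *
im=cv2.cvtColor(bot.get_image("side")[:,:,::-1],cv2.COLOR_BGR2HSV)
N,l,st,ce=cv2.connectedComponentsWithStats(cv2.inRange(im,(3,120,60),(16,255,255)))
for i in range(1,N):
    if st[i,4]>30 and 200<ce[i][0]<400: 
        p=np.argwhere(l==i)[:,::-1].astype(np.int32);print(st[i],ce[i],plane("side",ce[i],.145),cv2.approxPolyDP(cv2.convexHull(p),1.5,True).reshape(-1,2).tolist())
o=np.array([.5703,.0535,0]);a=-.016;R=np.array([[np.cos(a),-np.sin(a),0],[np.sin(a),np.cos(a),0],[0,0,1]])
print("park",o+R@[-.05,-.136,.157])
for s in (0,.1,.13,.15): print(s,proj("side",o+R@[-.05,-.136+s,.145]))
# lid shut check: front corner predicted positions
S=lambda q:((q-[190,60])*2.142+[300,0]).round(1)
for Y in(-.176,.176):
    for z in(.119,.129): print(Y,z,S(proj("side",o+R@[-.09,Y,z])))
print("stop",S(proj("side",o+R@[-.05,-.166,.125])))
E
```

```text
[172 152  60  41 928] [206.95366379 175.13038793] [0.42685728 0.36934862 0.145     ] [[228, 155], [231, 164], [230, 171], [217, 182], [189, 191], [172, 191], [224, 152]]
[281 221  19  21 219] [290.10958904 231.82191781] [0.51356292 0.04080424 0.145     ] [[298, 239], [290, 241], [281, 230], [287, 221], [294, 226], [299, 237]]
park [ 0.51813049 -0.08168263  0.157     ]
0 [316.93564044 261.06310472]
0.1 [296.77535031 236.28043493]
0.13 [291.13308389 229.34450173]
0.15 [287.46765556 224.83865885]
-0.176 0.119 [555.5 484. ]
-0.176 0.129 [555.8 476.9]
0.176 0.119 [421.6 307.2]
0.176 0.129 [421.2 300.5]
stop [585.  462.1]
```

Emit:
{"api": "jog_arm", "payload": {"series": [[0,[0,0,0.019],[0,0,0]],[0,[0,0.03,0.019],[0,0,0]],[0,[0,0.059,0.019],[0,0,0]],[0,[0,0.059,0.019],[0,0,0]],[0,[0.02,0.059,0.019],[0,0,0]],[0,[0.035,0.059,0.019],[0,0,0]],[0,[0.045,0.059,0.019],[0,0,0]],[0,[0.055,0.059,0.019],[0,0,0]],[0,[0.065,0.059,0.019],[0,0,0]],[0,[0.075,0.059,0.019],[0,0,0]]]}}

```text
time_s: 7.1
tcp_pos: [0.5207, 0.0621, 0.3213]
tool_rot: [[-0.016, 0.001, 1.0], [-1.0, 0.001, -0.016], [-0.001, -1.0, 0.001]]
contact_force: [0.7, 2.6, 2.0]
opening: 0.001
```

Emit:
{"api": "jog_arm", "payload": {"series": [[0,[0.01,0.001,0],[0,0,0]],[0,[0.02,0.001,0],[0,0,0]],[0,[0.03,0.001,0],[0,0,0]],[0,[0.04,0.001,0],[0,0,0]],[0,[0.05,0.001,0],[0,0,0]],[0,[0.06,0.001,0],[0,0,0]],[0,[0.07,0.001,0],[0,0,0]],[0,[0.08,0.001,0],[0,0,0]],[0,[0.085,0.001,0],[0,0,0]],[0,[0.09,0.001,0],[0,0,0]]]}}

```text
time_s: 8.1
tcp_pos: [0.5189, -0.028, 0.3196]
tool_rot: [[-0.016, -0.0, 1.0], [-1.0, -0.0, -0.016], [0.0, -1.0, -0.0]]
contact_force: [1.2, 2.1, 2.4]
opening: 0.0003
```

Emit:
{"api": "jog_arm", "payload": {"series": [[0,[0.002,0,0],[0,0,0]],[0,[0.004,0,0],[0,0,0]],[0,[0.006,0,0],[0,0,0]],[0,[0.008,0,0],[0,0,0]],[0,[0.01,0,0],[0,0,0]],[0,[0.012,0,0],[0,0,0]],[0,[0.012,0,0],[0,0,0]]]}}

```text
time_s: 8.8
tcp_pos: [0.5187, -0.0397, 0.3196]
tool_rot: [[-0.016, -0.0, 1.0], [-1.0, -0.0, -0.016], [0.0, -1.0, -0.0]]
contact_force: [0.3, 1.2, -0.1]
opening: 0.0006
```

Emit:
{"api": "jog_arm", "payload": {"series": [[0,[0.001,0,0],[0,0,0]],[0,[0.002,0,0],[0,0,0]],[0,[0.003,0,0],[0,0,0]],[0,[0.004,0,0],[0,0,0]],[0,[0.005,0,0],[0,0,0]],[0,[0.005,0,0],[0,0,0]]]}}

```text
time_s: 9.4
tcp_pos: [0.5186, -0.0446, 0.3196]
tool_rot: [[-0.016, -0.0, 1.0], [-1.0, -0.0, -0.016], [0.0, -1.0, -0.0]]
contact_force: [0.3, 1.1, 0.7]
opening: 0.0003
```

Emit:
{"api": "jog_arm", "payload": {"series": [[0,[0.001,0,0],[0,0,0]],[0,[0.002,0,0],[0,0,0]],[0,[0.003,0,0],[0,0,0]],[0,[0.004,0,0],[0,0,0]],[0,[0.005,0,0],[0,0,0]],[0,[0.005,0,0],[0,0,0]]]}}

```text
time_s: 10.0
tcp_pos: [0.5187, -0.0468, 0.3198]
tool_rot: [[-0.016, 0.002, 1.0], [-1.0, 0.005, -0.016], [-0.005, -1.0, 0.001]]
contact_force: [-3.7, 23.2, 6.3]
opening: 0.0001
```

```bash
python3 - <<'E'
from h import *
s=bot.read_state();print(s["tcp_pos"],s["contact_force"])
d=bot.get_image("side")[150:310,230:410,::-1]
cv2.imwrite("pics/c.png",cv2.resize(d,None,fx=3.5,fy=3.5,interpolation=cv2.INTER_CUBIC))
E
```

```text
[ 0.5186954  -0.0468162   0.31983605] [-3.67473479 23.21218043  6.33918652]
```

View pics/c.png

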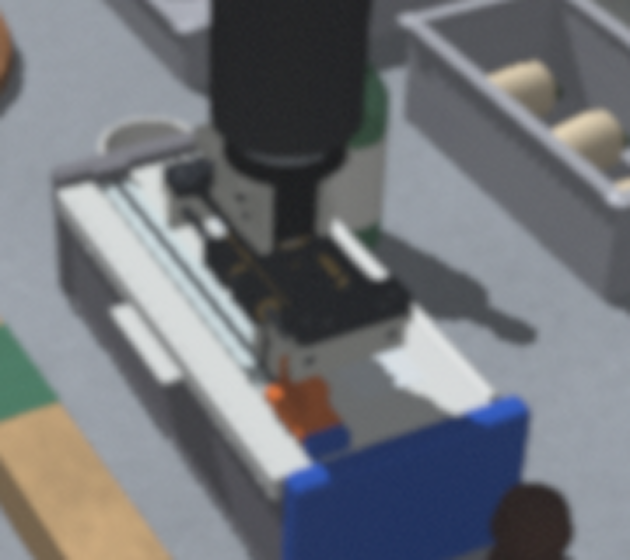

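The cutter touches the blue stop, with 23 N of reaction. Backing off along the rail first, then up.

Emit:
{"api": "jog_arm", "payload": {"series": [[0,[-0.005,0,0],[0,0,0]],[0,[-0.025,0,0],[0,0,0]],[0,[-0.03,-0.03,0],[0,0,0]],[0,[-0.03,-0.07,0],[0,0,0]],[0,[-0.06,-0.11,-0.02],[0,0,0]],[0,[-0.1,-0.15,-0.04],[0,0,0]],[0,[-0.14,-0.18,-0.06],[0,0,0]],[0,[-0.18,-0.18,-0.08],[0,0,0]],[0,[-0.22,-0.18,-0.09],[0,0,0]],[0,[-0.25,-0.18,-0.09],[0,0,0]]]}}

```text
time_s: 11.05
tcp_pos: [0.4309, 0.2035, 0.5008]
tool_rot: [[-0.014, 0.001, 1.0], [-1.0, 0.001, -0.014], [-0.002, -1.0, 0.001]]
contact_force: [0.3, -1.1, -1.1]
opening: 0.0004
```

```bash
python3 - <<'E'
from h import *
s=bot.read_state();print(s["tcp_pos"],s["contact_force"])
t=bot.get_image("top");d=bot.get_image("side")
cv2.imwrite("pics/top9.png",t[:,:,::-1]);cv2.imwrite("pics/side9.png",d[:,:,::-1])
a=np.vstack([cv2.resize(t[120:320,130:530,::-1],(600,300)),cv2.resize(d[150:350,200:600,::-1],(600,300))])
cv2.imwrite("pics/d.png",a)
E
```

```text
[0.43085973 0.20350601 0.50083176] [ 0.30213762 -1.09380533 -1.09836643]
```

View pics/d.png

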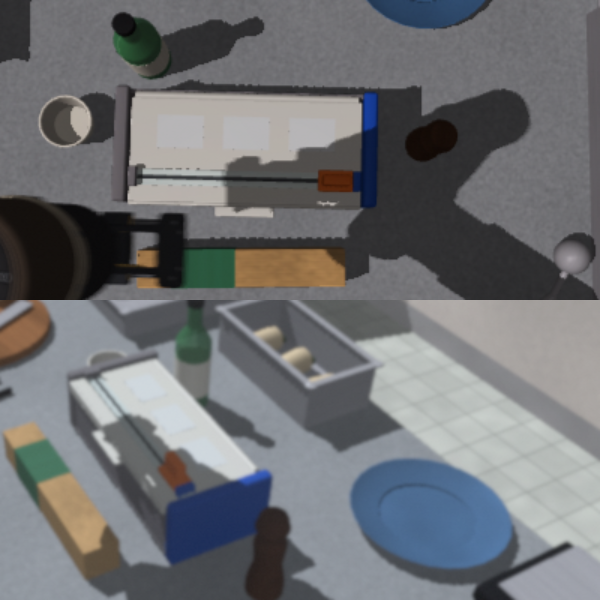

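```bash
python3 - <<'E'
from h import *
o=np.array([.5703,.0535,0]);a=-.016;R=np.array([[np.cos(a),-np.sin(a),0],[np.sin(a),np.cos(a),0],[0,0,1]])
for n in("top","side"):
    im=cv2.cvtColor(cv2.imread(f"pics/{n}9.png"),cv2.COLOR_BGR2HSV)
    N,l,st,ce=cv2.connectedComponentsWithStats(cv2.inRange(im,(3,120,60),(16,255,255)))
    q=proj(n,o+R@[-.05,-.136,.145])
    i=min(range(1,N),key=lambda i:np.hypot(*(ce[i]-q))+1e3*(st[i,4]<30));print(n,ce[i],q)
# bystanders: frame difference around mill, ramekin, oil, scoop
A,B=[cv2.imread(f"pics/top{k}.png",0) for k in(0,9)]
for nm,(x,y,w,h) in dict(mill=(398,195,40,35),ramekin=(155,182,36,36),oil=(203,127,42,46),carton=(285,284,80,30),scoop=(465,270,65,105)).items():
    print(nm,cv2.phaseCorrelate(A[y:y+h,x:x+w].astype(float),B[y:y+h,x:x+w].astype(float)))
bot.close_job()
E
```

```text
top [352.88414634 240.32012195] [353.7743389  240.14814422]
side [315.532 263.252] [316.93564044 261.06310472]
mill ((-1.1285559430444643, -1.2991022385180528), 0.23289565986687255)
ramekin ((-0.0009288361463610784, 0.010758262738999491), 0.9996572331858452)
oil ((0.49675068158219915, 0.008748295563322017), 0.9921616983627869)
carton ((-0.1517159403929682, 0.09305047091136487), 0.6051548746705774)
scoop ((0.14153758797340288, 0.050778727420812686), 0.4506312906476362)
the job is handed in; nothing more can be done
```

The white lid is shut and the orange cutter is parked against the blue stop. I handed the job in at about 11 s, with the gripper clear of everything.

- **Lid:** I pushed it down with closed fingers until it met a hard stop at about 20 N. The fingertips stopped at 124 mm, the height of the rail top with the lid shut. The side view showed the lid flat on the box.
- **Cutter:** I then pushed its fin along the rail until the blue stop pushed back with about 23 N. I backed off along the rail before lifting. In the last images its colour patch lies within 1 px (top view) and 2.6 px (side view) of the predicted parked position. Both views show it touching the stop.
- **Other items:**
  - **Ramekin, oil, carton and scoop:** these shifted by 0.5 px or less between the first and last top images, though the carton and scoop matches were only moderate.
  - **Mill:** its figure of about 1 px came from a poor match (0.23), probably because the arm's shadow fell on it. The gripper was never lowered beside it, and it looked unmoved in the pictures.
  - **Tongs:** I did not check these in the last images.

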